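# Refill the bakery display trays, oldest to the front

## Robot

A 7-joint arm with a two-finger parallel gripper is mounted at the origin on the work surface. World frame = base frame: x ahead of the robot, y to its left, z up, the work surface at z = 0. Lengths are in mm, angles in rad, forces in N, time in s.
With the tool pointing down it reaches from about 425 to 875 mm from the base axis. Payload 8.4 kg.
Tool frame: the origin (TCP) lies at the very end of the fingers, on their centre line; the grasp point (between the pads) lies 19 mm behind it; z points along the fingers, y is the line along which they close (so a half turn about z gives the same grasp; the last joint's range is limited). The gripper opens to 87 mm and grips with 3 to 60 N. Pads are 19 mm wide; open, the fingers measure 117 mm over their backs; the gripper's body (75 mm by 190 mm) begins 51 mm behind the grasp point.
Start: joints at [1.065, 0.333, 0.04, 1.465, -0.013, 1.343, -0.059], TCP at [257.162, -596.933, 191.446] pointing down, gripper open.
Joint ranges: [-2.58, 2.58], [-0.38, 2.09], [-1.3, 1.39], [0.25, 2.4], [-1.5, 4.64], [0.08, 2.09], [-2.65, 2.65]. Speed limits (rad/s): [2.22, 2.22, 2.79, 2.79, 3.14, 3.14, 3.14].

## Interface

Orientations are given as a rotation vector (axis times angle).
In Python, from station import get_state, grab_frame, close_job gives the robot as it stands. The module is installed in compiled form; this text tells all that it offers.
- The arm moves only by the shell command python3 -m creep 'ROWS' [OPENING] [FORCE]. ROWS is text: rows parted by semicolons, each of 4 numbers parted by spaces: the shift along the tool's x, y, z in m, then the turn about the tool's z in degrees. In form: dx dy dz twist; .... A call has 1 to 8 rows; each row shifts and turns the commanded pose from where the row before left it, along the tool's axes as they then stand; what a row does not reach is not made up. A row lasts 1/10 s, in which the tool goes at most 50 mm and 8.59 degrees, less where a joint would pass 70% of its speed; a pose out of reach is approached as far as the arm can. A call with a gripper value outside its range is refused whole. OPENING is the closure, from 0 (fully open) to 1 (shut), set as the call begins (- or left out, the last holds). The fingers move at their own pace and stop on an object; FORCE is the grip in N (left out, the last holds). Time passes only in rows, so rows that do not move let the fingers close. It gives the time, the measured TCP pose, the force, the opening and the grip force at its end, in the units of the state.
- get_state(): the state, without advancing time (a new reading comes with each control period).
- grab_frame(name): name is "scene" or "top" or "wrist"; returns a dict with "color" (400x640x3 uint8, blue, green, red), "fx", "fy", "cx", "cy" (pixels), "k1" (the pictures are not rectified: a ray, as slopes to the right and down, at radius r is drawn at 1 + k1 r^2 times it, then the intrinsics apply), "cam_to_world" (4x4, takes a point from camera to world coordinates). Camera axes: x right, y up, looking along -z (the intrinsics and any distortion apply to the point x, -y, -z); pixel columns grow to the right and rows downward; lengths in mm; the calibration is good to about 2 mm. A picture is of the moment at which its call begins. There is no depth.
- close_job(): hands the job in; it is judged then, once.
The state is a dict: "time": time; "qpos": joint angles; "qd": joint speeds; "joint_torque": joint torques, N m; "tool_pos": TCP position; "orientation": TCP orientation; "ft_force": force on the tool from outside, world axes, zero at the start; "torque": the same for the moment, N m; "finger_gap": finger opening in mm; "finger_force": force on a finger pad.
Only numpy, scipy, OpenCV 4.12 (cv2) and the standard library are available. Lean on these libraries where they do the work, as an engineer would, in place of code of your own. Each camera call takes 0.05 s, during which the arm holds its last target. There are 200 camera calls.

## Task

Refill the two black display trays so that the older goods sell first: in each tray, bring the piece still lying in the back bay forward into the front bay, by the price sign, and lay the fresh piece of the same kind from the wooden board into the back bay behind it. Every piece should end lying flat in its bay near the middle, the long rolls crosswise in their tray; set them down, do not drop them. The round rolls belong elsewhere: leave them where they lie on the board.

Things in the scene. Friction and masses are not known exactly. Their poses are not given: they have to be found in the camera images.
- tray_rings: Fixed black tray, 252 (x) x 180 (y) x 20 mm, walls and floor 4 mm. A bright metal rib at x = 0 (4 mm wide, 8 above the floor) makes two bays, 120 x 172 mm inside, centres x = +62 (front) and -62 mm (back), y = 0. A blank slate sign (74 wide, 45 high) stands outside the front (+x) wall, away from the robot. Origin under the centre, z up. A ring lies in its back bay at the start.
- tray_long: Fixed black tray, 252 (x) x 180 (y) x 20 mm, walls and floor 4 mm. A bright metal rib at x = 0 (4 mm wide, 8 above the floor) makes two bays, 120 x 172 mm inside, centres x = +62 (front) and -62 mm (back), y = 0. A blank slate sign (74 wide, 45 high) stands outside the front (+x) wall, away from the robot. Origin under the centre, z up. A long roll lies crosswise (along y) in its back bay.
- board: Fixed wooden delivery board, 275 (x) x 220 (y) x 18 mm thick, with the fresh goods: a ring, a long roll (roughly along its x) and two round rolls, two by two about 125 (x) and 110 (y) mm apart, any piece in any place. Origin under its centre, top at z = 18 mm. Trays and board stand side by side in any order, turned by a few degrees at most.
- ring_left: Ring-shaped lye roll with coarse salt, 92 mm outside, hole 40 mm, its round bar 26 mm thick (bar centre-line radius 33 mm, 13 mm above the underside), about 70 g, crust firm. Origin at the ring's centre on its underside, z up; its yaw is arbitrary. Can be pinched across the bar, one finger in the hole. Left over: starts in the back bay of its tray.
- ring_fresh: Ring-shaped lye roll with coarse salt, 92 mm outside, hole 40 mm, its round bar 26 mm thick (bar centre-line radius 33 mm, 13 mm above the underside), about 70 g, crust firm. Origin at the ring's centre on its underside, z up; its yaw is arbitrary. Can be pinched across the bar, one finger in the hole. Fresh: starts on the board.
- long_left: Long crusty roll with slanting cuts, 130 (x, its length) x 46 (y) x 38 mm high, rounded ends and flanks (widest 15 mm above the underside), about 80 g, firm. Origin under its middle, x along its length, z up. Left over: starts in the back bay of its tray.
- long_fresh: Long crusty roll with slanting cuts, 130 (x, its length) x 46 (y) x 38 mm high, rounded ends and flanks (widest 15 mm above the underside), about 80 g, firm. Origin under its middle, x along its length, z up. Fresh: starts on the board.
- round_a: Round roll with a star cut, 80 mm across, 45 mm high, 70 g, lying loose on the board; not wanted in these trays. Origin under its centre.
- round_b: Round roll with a star cut, 80 mm across, 45 mm high, 70 g, lying loose on the board; not wanted in these trays. Origin under its centre.

How it is judged (in metres and radians):
At the end, for the whole second after the job is handed in: Left-over pieces in the front bay, fresh ones in the back bay of their own tray, flat and at rest: rings within 17 mm (along the tray) and 30 mm (across) of the bay centre, long rolls within 25 and 24 mm, crosswise within 0.35 rad; round rolls within 25 mm of their start (x of ring_left in the frame of tray_rings between 0.045 and 0.079 m and y of ring_left in the frame of tray_rings between -0.03 and 0.03 m and z of ring_left in the frame of tray_rings between 0 and 0.009 m and angle between each of ring_left, ring_fresh, long_left, long_fresh's own z axis and vertical below 0.12 rad and linear speed of each of ring_left, ring_fresh, long_left, long_fresh below 0.02 m/s and x of ring_fresh in the frame of tray_rings between -0.079 and -0.045 m and y of ring_fresh in the frame of tray_rings between -0.03 and 0.03 m and z of ring_fresh in the frame of tray_rings between 0 and 0.009 m and x of long_left in the frame of tray_long between 0.037 and 0.087 m and y of long_left in the frame of tray_long between -0.024 and 0.024 m and z of long_left in the frame of tray_long between 0 and 0.009 m and angle between the x axis of each of long_left, long_fresh and the y axis of tray_long, either way round below 0.35 rad and x of long_fresh in the frame of tray_long between -0.087 and -0.037 m and y of long_fresh in the frame of tray_long between -0.024 and 0.024 m and z of long_fresh in the frame of tray_long between 0 and 0.009 m and distance of each of round_a, round_b from where it was at the start of the episode below 0.025 m); the robot touches nothing.
It fails at once if the left-over ring is dropped or flung (moving faster than 0.7 m/s, as after a fall of 25 mm, with no finger on it) (linear speed of ring_left above 0.7 m/s and contact force between the fingers and ring_left below 0.05 N).
It fails at once if the fresh ring is dropped or flung (moving faster than 0.7 m/s, as after a fall of 25 mm, with no finger on it) (linear speed of ring_fresh above 0.7 m/s and contact force between the fingers and ring_fresh below 0.05 N).
It fails at once if the left-over long roll is dropped or flung (moving faster than 0.7 m/s, as after a fall of 25 mm, with no finger on it) (linear speed of long_left above 0.7 m/s and contact force between the fingers and long_left below 0.05 N).
It fails at once if the fresh long roll is dropped or flung (moving faster than 0.7 m/s, as after a fall of 25 mm, with no finger on it) (linear speed of long_fresh above 0.7 m/s and contact force between the fingers and long_fresh below 0.05 N).
It fails at once if a round roll is shifted by more than 25 mm (distance of any of round_a, round_b from where it was at the start of the episode above 0.025 m).
It also fails if it takes over 106 s, if anything falls off the work surface, if the arm or the gripper's body presses on something with over 40 N, if the wrist force passes 120 N, or if a joint passes its speed limit or range.

## Working session

There is one attempt and no reset: what is moved stays moved. The work goes in short steps, Python scripts to look and compute and a shell command to move; the robot and the scene stay as the last step left them, time stands still between calls to the robot, and variables do not carry over. Pictures are saved under pics/ and viewed, at most 16 in all, crops included, and the job is handed in when it is done.

```bash
mkdir -p pics
cat > h.py <<'E'
import numpy as np, cv2
from scipy.spatial.transform import Rotation as R
from station import get_state, grab_frame
def ray(f,u,v):
    p=np.array([(u-f["cx"])/f["fx"],(v-f["cy"])/f["fy"]]); s=p.copy()
    for _ in range(20): s=p/(1+f["k1"]*(s@s))
    T=np.array(f["cam_to_world"]); return T[:3,3],T[:3,:3]@np.array([s[0],-s[1],-1.])
def onz(f,u,v,z):
    o,d=ray(f,u,v); return o+d*(z-o[2])/d[2]
def two(f,a,g,b):
    o,d=ray(f,*a);p,e=ray(g,*b); d=d/np.linalg.norm(d);e=e/np.linalg.norm(e)
    t=np.linalg.lstsq(np.c_[d,-e],p-o,rcond=None)[0]; A=o+t[0]*d;B=p+t[1]*e
    return (A+B)/2,np.linalg.norm(A-B)
E
python3 - <<'E'
from h import *
import pickle
np.set_printoptions(precision=3,suppress=True)
for n in("top","scene","wrist"):
    f=grab_frame(n); cv2.imwrite(f"pics/{n}0.png",f["color"]); pickle.dump(f,open(n+"0.pkl","wb"))
    print(n,f["fx"],f["cx"],f["cy"],f["k1"],np.array(f["cam_to_world"]))
print(get_state())
E
```

```text
top 468.3798738133105 318.1244990787937 195.34598888375558 -0.1131038204501712 [[   0.012    0.994   -0.104  416.668]
 [  -1.       0.012   -0.001    9.642]
 [   0.       0.104    0.995 1167.887]
 [   0.       0.       0.       1.   ]]
scene 391.49925237852074 314.32248038155853 201.5614029161506 0.010610790789017653 [[ -0.607  -0.686   0.401 880.343]
 [  0.795  -0.528   0.3   281.167]
 [  0.006   0.501   0.866 802.069]
 [  0.      0.      0.      1.   ]]
wrist 284.4961745492956 316.6149303476029 198.63857654200947 -0.006835006435770093 [[   0.396    0.891    0.223  319.183]
 [  -0.918    0.384    0.096 -569.627]
 [   0.      -0.242    0.97   383.562]
 [   0.       0.       0.       1.   ]]
{'time': 0.15, 'qpos': array([ 1.065,  0.334,  0.04 ,  1.466, -0.013,  1.343, -0.059]), 'qd': array([-0.   , -0.003,  0.001, -0.002,  0.002,  0.001,  0.   ]), 'joint_torque': array([  0.002, -65.684,   1.337, -40.411,  -0.06 ,   0.042,   0.   ]), 'tool_pos': array([ 257.015, -596.61 ,  190.771]), 'orientation': array([-3.076, -0.634,  0.001]), 'ft_force': array([-0.193, -0.466,  0.305]), 'torque': array([-0.01 , -0.003, -0.037]), 'finger_force': 0.0, 'finger_gap': 87.2514410779465}
```

View pics/top0.png

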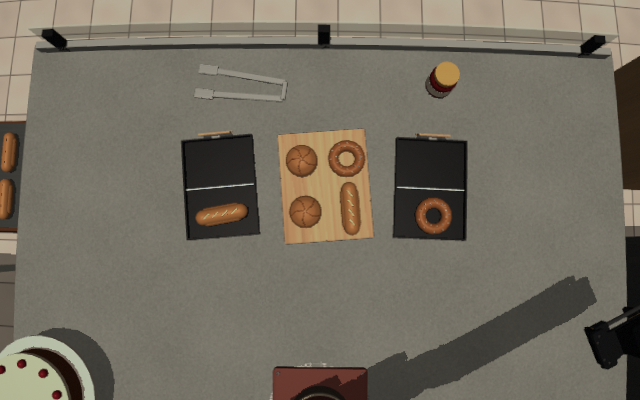

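View pics/scene0.png

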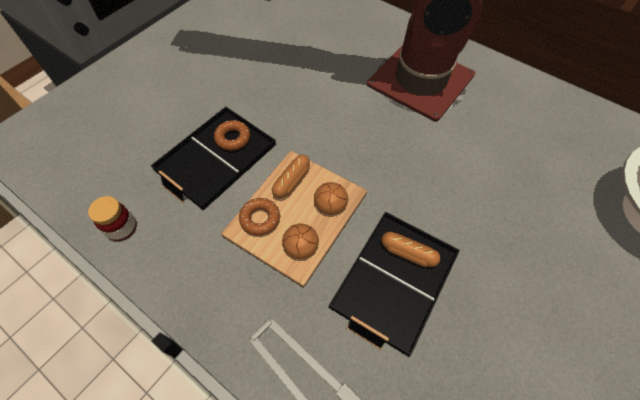

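The top view has tray_long on the left (rib about (186,188)-(255,184)), the board in the middle with the fresh ring at (346,158), the fresh long roll at (350,208) and the round rolls at (301,161) and (305,212), and tray_rings on the right with its ring at (434,216). The scene view shows the same layout.

```bash
cat > m.py <<'E'
from h import *
import pickle,sys
np.set_printoptions(precision=1,suppress=True)
def blobs(f,mask,amin,amax):
    n,l,s,c=cv2.connectedComponentsWithStats(mask.astype(np.uint8))
    out=[]
    for i in range(1,n):
        if amin<s[i,4]<amax: 
            m=(l==i).astype(np.uint8); ct=max(cv2.findContours(m,cv2.RETR_EXTERNAL,cv2.CHAIN_APPROX_NONE)[0],key=cv2.contourArea)
            out.append((c[i],s[i,4],ct))
    return out
def masks(f):
    h,s,v=[x.astype(int) for x in cv2.split(cv2.cvtColor(f["color"],cv2.COLOR_BGR2HSV))]
    bread=(h<16)&(s>110)&(v>60); dark=(v<45); rib=(v>110)&(s<60)
    return bread,dark,rib,(h,s,v)
E
python3 - <<'E'
from m import *
for n in("top","scene"):
    f=pickle.load(open(n+"0.pkl","rb")); b,d,r,(h,s,v)=masks(f)
    if n=="top": print([ (h[y,x],s[y,x],v[y,x]) for x,y in((285,150),(320,180),(210,150),(301,161),(325,200),(350,208),(434,200),(220,186),(450,340))])
    for nm,m,a,z in(("bread",b,150,4000),("dark",d,2000,20000),("rib",r,25,800)):
        for c,ar,ct in blobs(f,m,a,z):
            if not(130<c[0]<480 and 90<c[1]<320): continue
            rc=cv2.minAreaRect(ct)
            print(n,nm,c,ar,np.array(rc[0]),np.array(rc[1]),round(rc[2],1))
            if nm!="bread": print(cv2.boxPoints(rc).ravel())
E
```

```text
[(np.int64(16), np.int64(118), np.int64(183)), (np.int64(17), np.int64(114), np.int64(183)), (np.int64(15), np.int64(28), np.int64(36)), (np.int64(13), np.int64(147), np.int64(181)), (np.int64(18), np.int64(109), np.int64(183)), (np.int64(14), np.int64(146), np.int64(177)), (np.int64(14), np.int64(114), np.int64(132)), (np.int64(33), np.int64(20), np.int64(153)), (np.int64(22), np.int64(34), np.int64(113))]
top bread [350.9 164.8] 1164 [349.4 184.4] [108.2  38.3] 85.0
top bread [299.5 192.3] 2423 [299.8 187.8] [108.9  37.7] 86.2
top bread [349.6 209.2] 846 [350.  210.2] [56.9 19.2] 86.8
top bread [433.3 215.6] 843 [433.5 215.5] [35. 35.] 90.0
top bread [221.1 213.9] 806 [220.7 214. ] [18.6 52.4] 78.7
top dark [216.1 177.9] 5337 [219.3 186.7] [100.5  72.9] 85.8
[179.2 139.3 251.9 133.9 259.3 234.2 186.6 239.5]
top dark [429.6 183.8] 5871 [430.2 188.7] [ 72.1 101. ] 1.5
[392.9 238.2 395.5 137.2 467.5 139.1 464.9 240.1]
top rib [219.9 186.5] 100 [220.  186.5] [ 1.5 66.3] 84.9
[186.9 188.7 252.9 182.8 253.  184.3 187.  190.2]
top rib [430.2 188.4] 98 [430.  188.4] [66.1  1.5] 2.7
[397.  187.6 397.  186.1 463.  189.2 463.  190.7]
scene bread [430.9  92.8] 1751 [423.9  95.1] [ 50.8 107.1] 79.1
scene bread [231.4 134.7] 734 [231.5 134.5] [29. 35.] 90.0
scene bread [410.4 249.5] 1101 [410.3 249.4] [62.6 20.7] 23.2
scene dark [210.1 161.1] 5209 [213.2 155.9] [ 67.  112.7] 49.1
[148.7 167.5 233.8  93.7 277.7 144.3 192.5 218.1]
scene dark [392.6 287.1] 8337 [392.8 284.5] [ 93.6 121.9] 27.4
[323.2 317.1 379.4 208.9 462.4 251.9 406.3 360.2]
scene rib [214.9 154.2] 119 [214.6 153.9] [56.4  2. ] 36.9
[191.4 137.8 192.6 136.2 237.7 170.  236.5 171.6]
scene rib [396.7 278.3] 213 [396.4 278.1] [84.2  2.5] 29.4
[359.1 258.6 360.3 256.4 433.7 297.7 432.5 299.9]
```

```bash
sed -i 's/bread=.*; dark/bread=cv2.morphologyEx(((h<16)\&(s+3*(15-h)>124)\&(s>95)\&(v>50)).astype(np.uint8),cv2.MORPH_OPEN,np.ones((3,3),np.uint8)); dark/' m.py
python3 - <<'E'
from m import *
F={n:pickle.load(open(n+"0.pkl","rb")) for n in("top","scene")}
C={}
for n,f in F.items():
    b,d,r,_=masks(f); cv2.imwrite(f"pics/m_{n}.png",b*255)
    C[n]=[]
    for c,ar,ct in blobs(f,b,250,3000):
        if not(130<c[0]<480 and 90<c[1]<320): continue
        rc=cv2.minAreaRect(ct); C[n].append(np.array(rc[0])); print(n,c,ar,np.array(rc[0]),np.array(rc[1]),round(rc[2],1))
# triangulate by best ray gap
for a in C["top"]:
    for g in C["scene"]:
        p,e=two(F["top"],a,F["scene"],g)
        if e<12 and -10<p[2]<80: print("tri",a,g,p,e)
# ribs z=12 ends
for nm,t,s in(("long",((186.95,189.45),(252.95,183.55)),((359.7,257.5),(433.1,298.8))),("rings",((397,186.85),(463,189.95)),((192,137),(237.1,170.8)))):
    s=s[::-1] if nm=="long" else s[::-1]
    E=[onz(F["top"],*q,12) for q in t]; print(nm,"rib top z12",E[0],E[1],np.linalg.norm(E[0]-E[1]),"mid",(E[0]+E[1])/2)
    S=[onz(F["scene"],*q,12) for q in s]; print("   scene",S[0],S[1],np.linalg.norm(S[0]-S[1]),"mid",(S[0]+S[1])/2)
    for a in t: 
        for q in s: 
            p,e=two(F["top"],a,F["scene"],q); 
            if e<15: print("   tri",p,e)
for nm,q in(("long",[(179.2,139.3),(251.9,133.9),(259.3,234.2),(186.6,239.5)]),("rings",[(395.5,137.2),(467.5,139.1),(464.9,240.1),(392.9,238.2)])):
    print(nm,[onz(F["top"],*x,20)[:2] for x in q])
E
```

```text
top [346.6 158.3] 829 [346. 158.] [36. 36.] 90.0
top [301.1 160.4] 797 [301.  160.5] [31. 30.] 90.0
top [349.7 208.3] 815 [349.7 208.1] [52.6 18.7] 85.0
top [304.6 211.2] 827 [304.5 211. ] [32. 31.] 90.0
top [433.3 215.4] 849 [433.5 215.5] [36.8 35.4] 45.0
top [221.2 214. ] 805 [220.7 214. ] [18.7 52.3] 79.4
scene [231.3 134.8] 745 [231.5 134.5] [29. 35.] 90.0
scene [270.9 199. ] 2603 [271.  200.1] [ 39.7 112.4] 34.8
scene [410.3 249.5] 1121 [410.1 249.4] [63.3 21.1] 23.2
tri [433.5 215.5] [231.5 134.5] [ 491.  -274.8   23.3] 2.129428684601379
tri [220.7 214. ] [410.1 249.4] [488.4 247.9  24.8] 3.685914681542202
long rib top z12 [548.9 340.   12. ] [565.6 173.8  12. ] 167.02507856253698 mid [557.2 256.9  12. ]
   scene [548.7 338.2  12. ] [565.4 169.2  12. ] 169.8811577974631 mid [557.1 253.7  12. ]
   tri [549.  338.8  13.5] 1.546929563877259
   tri [566.  171.5  16. ] 3.99615893286903
rings rib top z12 [ 561.7 -185.5   12. ] [ 556.  -352.8   12. ] 167.4148876762654 mid [ 558.8 -269.2   12. ]
   scene [ 560.4 -194.7   12. ] [ 553.8 -358.1   12. ] 163.55925210848497 mid [ 557.1 -276.4   12. ]
   tri [ 562.5 -186.4   21.2] 6.1585965085383485
   tri [ 556.  -351.6   18.7] 2.260322397236582
long [array([675.2, 363.5]), array([690.2, 179. ]), array([439.7, 153.8]), array([423.8, 333.8])]
rings [array([ 686.2, -181.4]), array([ 684.8, -365.3]), array([ 430.4, -353. ]), array([ 433.8, -173.5])]
```

```bash
cat > go.py <<'E'
from h import *
import sys
def go(x,y,z,yaw):
    """yaw (deg) = heading of tool x; half turns equal. Prints shift in present tool axes, then twist."""
    s=get_state(); M=R.from_rotvec(s["orientation"]).as_matrix()
    d=M.T@(np.array([x,y,z])-s["tool_pos"])/1000
    h=np.degrees(np.arctan2(M[1,0],M[0,0])); t=(h-yaw+90)%180-90
    print("t %.2f tcp %s head %.1f tilt %.2f | shift %s dist %.3f twist %.1f q7 %.2f q1 %.2f gap %.1f F %s"%(s["time"],np.round(s["tool_pos"],1),h,np.degrees(np.arccos(-M[2,2])),np.round(d,4),np.linalg.norm(d),t,s["qpos"][6],s["qpos"][0],s["finger_gap"],np.round(s["ft_force"],1)))
if __name__=="__main__": go(*map(float,sys.argv[1:5]))
E
python3 go.py 540 -150 250 0
```

```text
t 0.15 tcp [ 257.  -596.6  190.8] head 23.3 tilt 0.07 | shift [ 0.4366 -0.2983 -0.0589] dist 0.532 twist 23.3 q7 -0.06 q1 1.06 gap 87.3 F [-0.2 -0.5  0.3]
```

```bash
python3 -m creep '0.036 -0.025 -0.005 0;0.036 -0.025 -0.005 0;0.036 -0.025 -0.005 0;0.036 -0.025 -0.005 0;0.036 -0.025 -0.005 0;0.036 -0.025 -0.005 0;0.036 -0.025 -0.005 0;0.036 -0.025 -0.005 0' 0 20
python3 -m creep '0.036 -0.025 -0.005 0;0.036 -0.025 -0.005 0;0.036 -0.025 -0.005 0;0.036 -0.025 -0.005 0;0 0 0 7.8;0 0 0 7.8;0 0 0 7.7;0 0 0 0'
python3 go.py 540 -150 250 0
```

```text
time: 0.95
tool_pos: [443.1, -297.6, 231.6]
orientation: [3.077, 0.634, -0.0]
ft_force: [0.5, -0.3, 0.3]
finger_gap: 87.1
finger_force: 0.0
time: 1.75
tool_pos: [535.1, -150.4, 251.2]
orientation: [-3.141, 0.003, 0.001]
ft_force: [0.2, 0.2, 0.4]
finger_gap: 86.8
finger_force: 0.0
t 1.75 tcp [ 535.1 -150.4  251.2] head -0.1 tilt 0.03 | shift [ 0.0049 -0.0004  0.0012] dist 0.005 twist -0.1 q7 -1.41 q1 0.47 gap 86.8 F [0.2 0.2 0.4]
```

```bash
cat > snap.py <<'E'
from h import *
import sys,pickle
f=grab_frame(sys.argv[1]); n=sys.argv[2]; pickle.dump(f,open(n+".pkl","wb")); cv2.imwrite(f"pics/{n}.png",f["color"])
E
python3 snap.py wrist w1
python3 -m creep '0 -0.045 0 0;0 -0.045 0 0;0 -0.045 0 0;0 -0.045 0 0;0 -0.045 0 0;0 -0.045 0 0;0 -0.03 0 0;0 0 0 0'
python3 -m creep '0 0 0 0'
python3 snap.py wrist w2; python3 go.py 540 150 250 0
python3 - <<'E'
import cv2,numpy as np
a=cv2.imread("pics/w1.png");b=cv2.imread("pics/w2.png"); cv2.imwrite("pics/w12.png",np.vstack([a[50:350],b[50:350]]))
E
```

```text
time: 2.6
tool_pos: [533.9, 155.0, 251.5]
orientation: [-3.139, -0.018, 0.001]
ft_force: [0.1, -0.5, 0.4]
finger_gap: 87.2
finger_force: 0.0
time: 2.7
tool_pos: [535.1, 149.7, 251.3]
orientation: [3.141, 0.007, -0.001]
ft_force: [-0.3, -0.6, -0.2]
finger_gap: 86.9
finger_force: 0.0
t 2.75 tcp [535.3 148.5 251.3] head 0.1 tilt 0.04 | shift [ 0.0047 -0.0015  0.0013] dist 0.005 twist 0.1 q7 -1.99 q1 0.13 gap 86.8 F [ 0.5  0.1 -0.9]
```

View pics/w12.png

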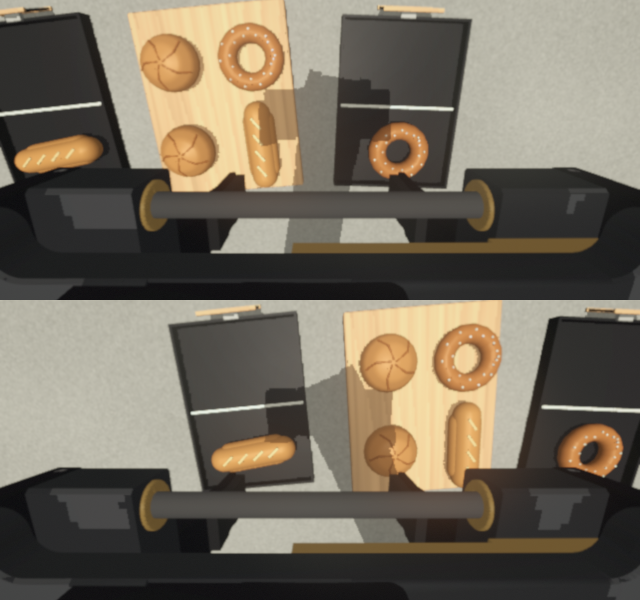

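The wrist pictures (stacked crops) show all pieces clear. In w1 (full-frame rows, crop row + 50) tray_rings' rib runs (340,154)-(452,160) and its ring is at (398,200). In w2 the tray_long rib runs (191,163)-(302,153) and its roll is at (253,203). The fresh ring is at (468,107) and the fresh roll at (464,194).

Run:
```python
from m import *
for n,P in(("w1",dict(board=(210,120),boardsh=(280,150),ring=(228,107),long=(262,180),longsh=(255,163),left=(378,205),round=(150,112),hole=(250,107),leftsh=(395,180))),("w2",dict(board=(420,120),boardsh=(365,180),ring=(446,115),long=(464,195),left=(253,203),roundsh=(380,205)))):
    f=pickle.load(open(n+".pkl","rb")); hsv=cv2.cvtColor(cv2.GaussianBlur(f["color"],(3,3),0),cv2.COLOR_BGR2HSV)
    print(n,{k:hsv[y,x].tolist() for k,(x,y) in P.items()})
    b=masks(f)[0]; b[240:]=0
    for c,ar,ct in blobs(f,b,400,9000):
        rc=cv2.minAreaRect(ct); print(c,ar,np.array(rc[0]),np.array(rc[1]),round(rc[2],1))
    cv2.imwrite(f"pics/mask_{n}.png",b*255)
a=[cv2.imread(f"pics/mask_w{i}.png")[:260] for i in(1,2)]; cv2.imwrite("pics/mm.png",np.vstack(a))
```

```text
w1 {'board': [21, 80, 244], 'boardsh': [17, 109, 178], 'ring': [15, 129, 215], 'long': [15, 150, 158], 'longsh': [17, 131, 235], 'left': [15, 148, 216], 'round': [15, 152, 201], 'hole': [18, 90, 243], 'leftsh': [15, 147, 212]}
[250.5 106.6] 2466 [250.8 106.8] [67.2 63.6] 45.0
[182.3 116.4] 969 [178. 113.] [56. 42.] 90.0
[266.8 175.7] 577 [266.4 174.2] [45.9 16.1] 82.9
[397.6 199.4] 2054 [398.1 199.6] [55.8 60.2] 87.1
[201.1 195.3] 658 [198.2 194.9] [52.  29.1] 61.4
w2 {'board': [21, 80, 244], 'boardsh': [16, 109, 168], 'ring': [15, 134, 227], 'long': [16, 139, 224], 'left': [17, 132, 235], 'roundsh': [13, 152, 139]}
[466.2 107.2] 2605 [467.  107.5] [67. 66.] 90.0
[373.9 117.1] 609 [376.  114.8] [56.1 31.5] 82.1
[590.6 198.8] 2207 [590.7 197.6] [63.6 51.6] 13.0
[385.1 203. ] 1552 [388.7 208.3] [66.5 48.8] 84.4
```

View pics/mm.png

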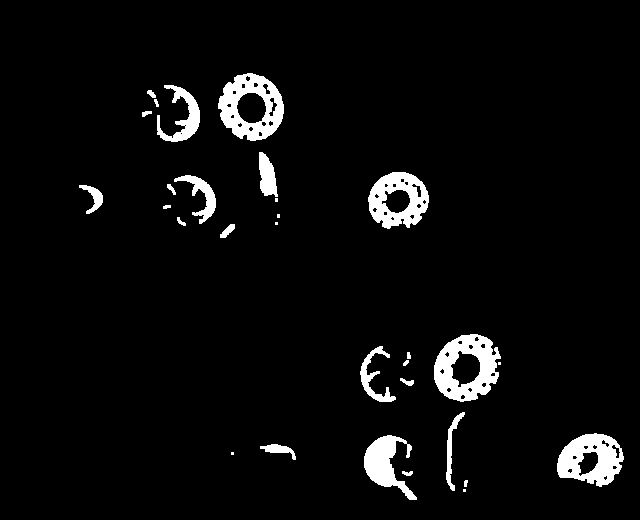

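The mask shows both rings cleanly, at (251,107) and (398,200) in w1, but the lit rolls drop out. I'll set the mask to saturation only.

```bash
cat > w.py <<'E'
from m import *
def wm(f,th=118):
    hsv=cv2.cvtColor(cv2.GaussianBlur(f["color"],(3,3),0),cv2.COLOR_BGR2HSV); h,s,v=cv2.split(hsv)
    b=((h<19)&(s>th)&(v>70)).astype(np.uint8); b[215:]=0
    b=cv2.morphologyEx(b,cv2.MORPH_CLOSE,np.ones((5,5),np.uint8)); return cv2.morphologyEx(b,cv2.MORPH_OPEN,np.ones((3,3),np.uint8))
def rod(ct,f,z):
    """contour cast on plane z -> minAreaRect in world"""
    p=np.array([onz(f,*q[0],z)[:2] for q in ct],np.float32); c,s,a=cv2.minAreaRect(p)
    bx=cv2.boxPoints((c,s,a)); e=[bx[1]-bx[0],bx[2]-bx[1]]; l=max(e,key=np.linalg.norm)
    return np.array(c),sorted(s),np.degrees(np.arctan2(l[1],l[0]))%180
E
python3 - <<'E'
from w import *
F={n:pickle.load(open(n+".pkl","rb")) for n in("w1","w2","top0")}; C={}
for n,f in F.items():
    b=masks(f)[0] if n=="top0" else wm(f); C[n]=[]
    for c,ar,ct in blobs(f,b,400,9000):
        if n=="top0" and not(130<c[0]<480 and 90<c[1]<320): continue
        rc=cv2.minAreaRect(ct); C[n].append((np.array(rc[0]),ct)); 
        print(n,np.array(rc[0]),ar,np.array(rc[1]),"z18:",*rod(ct,f,18+14),"z4:",*rod(ct,f,18))
for a,b in(("w1","w2"),("w1","top0"),("w2","top0")):
    for p,_ in C[a]:
        for q,_ in C[b]:
            X,e=two(F[a],p,F[b],q)
            if e<5 and 0<X[2]<70: print(a,b,p,q,X,e)
E
```

```text
w1 [250.5 106.5] 2833 [67. 65.] z18: [630.  -58.5] [88.50955200195312, 90.17575073242188] 89.85814 z4: [630.9 -55.5] [91.51666259765625, 93.23946380615234] 89.85815
w1 [170.  112.5] 2768 [57. 60.] z18: [622.7  53.8] [76.09596252441406, 83.7556381225586] 89.83824 z4: [623.4  60.7] [78.68274688720703, 86.59968566894531] 89.77426
w1 [260.4 183.5] 1864 [65.6 31.5] z18: [522.2 -67. ] [46.69195556640625, 96.46342468261719] 4.576725 z4: [519.5 -64.2] [48.27830123901367, 99.74077606201172] 4.5767484
w1 [398. 193.] 1760 [42. 60.] z18: [ 507.6 -271.6] [64.08052062988281, 90.25308227539062] 89.88964 z4: [ 504.4 -275.7] [66.25763702392578, 93.31940460205078] 89.88968
w1 [188.  194.5] 1869 [54. 39.] z18: [505.9  42.9] [59.649654388427734, 82.52998352050781] 89.92224 z4: [502.6  49.4] [61.67626190185547, 85.33392333984375] 89.92226
w1 [ 58.  199.5] 2043 [29. 88.] z18: [498.8 241.2] [44.87196731567383, 140.1282958984375] 89.944374 z4: [495.2 254.4] [46.39652633666992, 144.88914489746094] 89.94437
w2 [467.  107.5] 2989 [67. 66.] z18: [630.  -58.2] [89.53650665283203, 91.72139739990234] 95.91009 z4: 
[... 1947 characters left out ...]
.5] [631.2 -58.4  31.1] 0.1671817333145607
w1 w2 [170.  112.5] [388.  112.5] [623.4  52.2  35.4] 0.0870027716929879
w1 w2 [260.4 183.5] [463. 183.] [523.5 -66.8  30.7] 1.6569992407350291
w1 w2 [398. 193.] [590.5 193.5] [ 505.6 -275.1   17.4] 1.4117583188684857
w1 w2 [188.  194.5] [389.5 194.5] [506.6  41.6  32.2] 0.16363557095444534
w1 w2 [ 58.  199.5] [253. 199.] [496.6 247.1  22.7] 0.3324115141438714
w1 top0 [250.5 106.5] [346. 158.] [631.3 -56.9  23.3] 1.091877075481735
w1 top0 [170.  112.5] [301.  160.5] [622.8  54.4  30.3] 1.8378380680259514
w2 top0 [467.  107.5] [346. 158.] [629.9 -56.8  33.5] 2.1114891997676497
w2 top0 [388.  112.5] [301.  160.5] [622.   53.3  36.9] 2.9766152447038716
```

Run:
```python
from w import *
F={n:pickle.load(open(n+".pkl","rb")) for n in("w1","w2")}; L={}
for n,f in F.items():
    g=cv2.cvtColor(f["color"],cv2.COLOR_BGR2GRAY); hat=cv2.morphologyEx(g,cv2.MORPH_TOPHAT,np.ones((11,1),np.uint8))
    m=(hat>60); m[:135]=0; m[182:]=0
    for c,ar,ct in blobs(f,m,80,2000):
        rc=cv2.minAreaRect(ct)
        if max(rc[1])<60: continue
        p=ct[:,0]; a,b=p[p[:,0].argmin()],p[p[:,0].argmax()]
        A,B=[onz(f,*q,12)[:2] for q in(a,b)]; k=np.array(rc[0]); 
        print(n,a,b,A,B,np.linalg.norm(A-B),"yaw",np.degrees(np.arctan2(*(A-B)[::-1]))-90,"mid",(A+B)/2); L.setdefault(n,[]).append((a,b))
for a in L["w1"]:
    for b in L["w2"]:
        r=[two(F["w1"],a[i],F["w2"],b[i]) for i in(0,1)]
        if r[0][0][2]>-20 and r[0][0][2]<60: print(*r)
f=F["w1"]; hsv=cv2.cvtColor(cv2.GaussianBlur(f["color"],(3,3),0),cv2.COLOR_BGR2HSV); h,s,v=cv2.split(hsv)
m=((h<19)&(s>100)&(v>70)).astype(np.uint8)
for n,u,w in(("w1",360,440),("w2",200,310)):
    f=F[n]; hsv=cv2.cvtColor(cv2.GaussianBlur(f["color"],(3,3),0),cv2.COLOR_BGR2HSV); h,s,v=cv2.split(hsv)
    m=((h<22)&(s>70)&(v>70)).astype(np.uint8); m[:160]=0;m[232:]=0;m[:,:u]=0;m[:,w:]=0
    for c,ar,ct in blobs(f,m,400,6000): print(n,cv2.boundingRect(ct),"z17",*rod(ct,f,17),"z19",*rod(ct,f,19))
```

```text
w1 [  0 162] [101 154] [553.3 333.7] [564.8 175.9] 158.27209813482196 yaw 4.194869677112777 mid [559.  254.8]
w1 [341 154] [453 160] [ 564.  -186.6] [ 554.9 -356.8] 170.43635851493744 yaw -3.0863105870207903 mid [ 559.5 -271.7]
w2 [190 162] [302 153] [551.2 342.5] [565.5 172.3] 170.73757008788468 yaw 4.8028750600567065 mid [558.3 257.4]
w2 [541 156] [639 162] [ 563.  -190.2] [ 555. -344.] 153.9587572064662 yaw -3.0069994090446954 mid [ 559.  -267.1]
(array([550.7, 348. ,  -0.6]), np.float64(2.1255340922627455)) (array([565.6, 172.1,  17. ]), np.float64(0.625403864685786))
(array([ 564. , -186.2,   17. ]), np.float64(0.9855227424512638)) (array([ 552.8, -366.1,   -7.3]), np.float64(0.10787101724988084))
w1 (367, 171, 62, 59) z17 [ 493.1 -275.3] [91.6633071899414, 94.21443176269531] 95.34935 z19 [ 493.6 -274.7] [91.23412322998047, 93.77322387695312] 95.349396
w2 (210, 183, 87, 40) z17 [488.  249.4] [51.25380325317383, 137.13800048828125] 101.68786 z19 [488.5 248.9] [51.01387023925781, 136.49595642089844] 101.687874
```

Heights and sizes check out: rings at 31 and 17 mm, rolls about 46 x 130. I'll start with the left-over long roll.

```bash
python3 -m creep '0 0 0 -8.5;0 0 0 -8.5;0 0 0 -8.5;0 0 0 -8.5;0 0 0 -8.5;0 0 0 -8.5;0 0 0 -8.5;0 0 0 -8.5' 0.31 20
python3 -m creep '0 0 0 -8.5;0 0 0 -8.5;0 0 0 -8.5;0 0 0 -8.0;0 0 0 0'
python3 go.py 489 249.4 110 101.5
```

```text
time: 3.55
tool_pos: [535.6, 147.3, 251.4]
orientation: [2.6, 1.763, -0.001]
ft_force: [0.1, -0.8, -0.3]
finger_gap: 59.9
finger_force: 0.0
time: 4.05
tool_pos: [535.6, 147.5, 251.4]
orientation: [1.986, 2.433, -0.001]
ft_force: [0.5, 0.5, 0.7]
finger_gap: 60.3
finger_force: 0.0
t 4.05 tcp [535.6 147.5 251.4] head 101.5 tilt 0.04 | shift [ 0.1093 -0.0252  0.1413] dist 0.180 twist 0.0 q7 -0.24 q1 0.27 gap 60.3 F [0.5 0.5 0.7]
```

```bash
python3 -m creep '0.026 -0.006 0.035 0;0.026 -0.006 0.035 0;0.026 -0.006 0.035 0;0.026 -0.006 0.034 0;0.005 -0.001 0.002 0;0 0 0 0;0 0 0 0;0 0 0 0'
python3 go.py 489 249.4 7 101.5; python3 snap.py wrist w3
```

```text
time: 4.85
tool_pos: [490.7, 250.2, 111.8]
orientation: [1.991, 2.428, 0.003]
ft_force: [-0.2, 0.5, 0.3]
finger_gap: 60.1
finger_force: 0.0
t 4.85 tcp [490.7 250.2 111.8] head 101.3 tilt 0.13 | shift [-0.0005 -0.002   0.1048] dist 0.105 twist -0.2 q7 -0.52 q1 0.10 gap 60.1 F [-0.2  0.5  0.3]
```

View pics/w3.png

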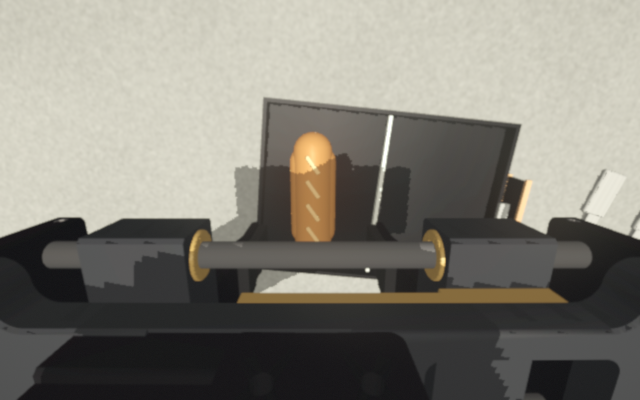

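The roll stands upright in the picture at column 313, between the fingers (tool axis 317), with its head aligned. I'll descend and grip.

```bash
python3 -m creep '0 -0.001 0.03 0;0 0 0.03 0;0 0 0.025 0;0 0 0.015 0;0 0 0.0045 0;0 0 0 0;0 0 0 0' && python3 -m creep '0 0 0 0;0 0 0 0;0 0 0 0;0 0 0 0' 1 20
python3 go.py 489 249.4 7 101.5
```

```text
time: 5.6
tool_pos: [488.9, 251.6, 7.2]
orientation: [1.987, 2.432, 0.003]
ft_force: [0.4, -0.4, 0.2]
finger_gap: 59.9
finger_force: 0.0
time: 6.0
tool_pos: [488.1, 251.1, 6.2]
orientation: [1.987, 2.433, 0.0]
ft_force: [-0.3, -0.2, -0.8]
finger_gap: 36.1
finger_force: 0.0
t 6.00 tcp [488.1 251.1   6.2] head 101.5 tilt 0.02 | shift [-0.0019  0.0006 -0.0008] dist 0.002 twist 0.0 q7 -0.60 q1 0.05 gap 36.1 F [-0.3 -0.2 -0.8]
```

```bash
python3 -m creep '0 0 0 0;0 0 0 0;0 0 0 0'; python3 snap.py wrist w4
```

```text
time: 6.3
tool_pos: [487.8, 251.1, 6.5]
orientation: [1.987, 2.433, -0.001]
ft_force: [-3.9, -1.6, 9.7]
finger_gap: 22.9
finger_force: 16.1
```

View pics/w4.png

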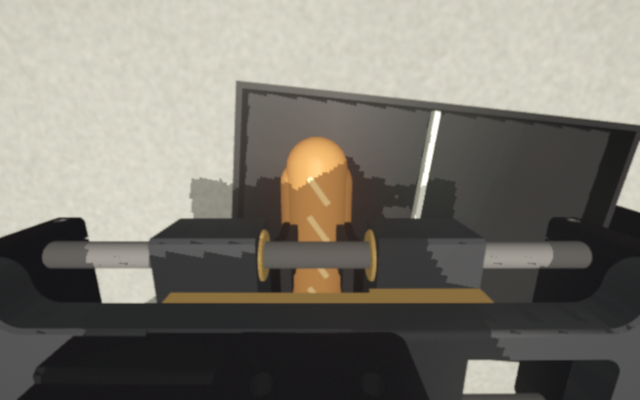

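The fingers flank the roll, but the gap reads 23 mm on a 46 mm wide body, with 10 N pushing the tool up. I'll check this from the side before lifting.

Run:
```python
from h import *
f=grab_frame("scene"); c=f["color"][150:350,280:520]; cv2.imwrite("pics/s4.png",cv2.resize(c,None,fx=3,fy=3,interpolation=cv2.INTER_CUBIC)[:600,:720])
s=get_state(); print(s["finger_gap"],s["finger_force"],s["ft_force"],s["tool_pos"])
```

```text
22.77215864031468 16.085782796144485 [-3.75603458 -2.40249249  8.47822423] [487.82057638 251.11545944   6.55500908]
```

View pics/s4.png

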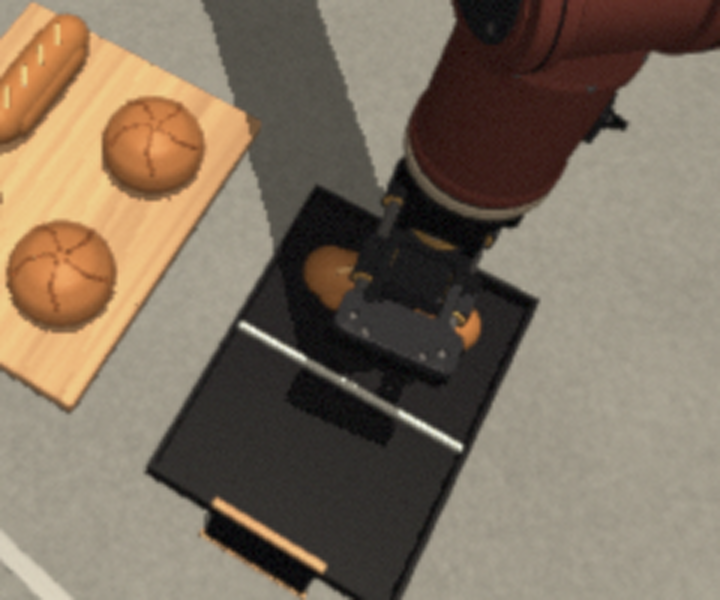

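```bash
python3 -m creep '0 0 -0.004 0;0 0 -0.004 0;0 0 0 0;0 0 0 0'; python3 go.py 489 249.4 7 101.5
python3 - <<'E'
import pickle
from h import *
f=pickle.load(open("w4.pkl","rb")); g=grab_frame("wrist")
print(np.round(f["cam_to_world"],2))
a=f["color"][90:300,220:420];b=g["color"][90:300,220:420]
cv2.imwrite("pics/w45.png",cv2.resize(np.hstack([a,b]),None,fx=2,fy=2,interpolation=cv2.INTER_CUBIC))
E
```

```text
time: 6.8
tool_pos: [488.0, 251.0, 13.9]
orientation: [1.988, 2.433, 0.0]
ft_force: [-0.2, -0.4, -0.5]
finger_gap: 0.4
finger_force: 0.0
t 6.80 tcp [488.  251.   13.9] head 101.5 tilt 0.00 | shift [-0.0018  0.0007  0.0069] dist 0.007 twist -0.0 q7 -0.59 q1 0.05 gap 0.4 F [-0.2 -0.4 -0.5]
[[ 9.8000e-01 -1.9000e-01 -5.0000e-02  4.7634e+02]
 [ 2.0000e-01  9.5000e-01  2.4000e-01  3.1683e+02]
 [ 0.0000e+00 -2.4000e-01  9.7000e-01  1.9944e+02]
 [ 0.0000e+00  0.0000e+00  0.0000e+00  1.0000e+00]]
```

View pics/w45.png

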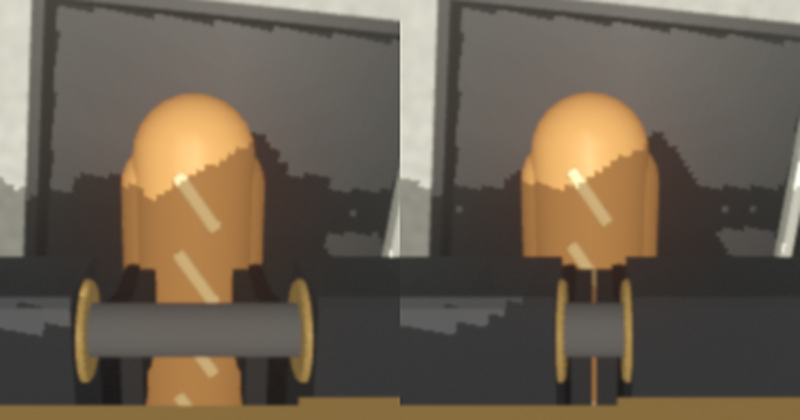

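The fingers slipped off the top and are now shut above the roll, although the state puts the TCP at z = 14. The roll still lies in place. So the fingertips sit about 30 mm higher than the reported TCP. I'll measure that from the image, then by touching the empty front-bay floor.

```bash
python3 -m creep '0 0 -0.03 0;0 0 -0.02 0;0 0 0 0'
python3 - <<'E'
from h import *
import pickle
f=pickle.load(open("w1.pkl","rb")); T=np.linalg.inv(np.array(f["cam_to_world"])); t=np.array([535.1,-150.4,251.2])
for dz in(0,15,30,45):
  for y in(43.5,-43.5):
    p=T[:3]@np.r_[t+[0,y,dz],1]; a=np.array([p[0],-p[1]])/-p[2]; a*=1+f["k1"]*(a@a); print(dz,y,f["fx"]*a[0]+f["cx"],f["fy"]*a[1]+f["cy"])
c=f["color"][195:315,200:440]; cv2.imwrite("pics/tips.png",cv2.resize(c,None,fx=3,fy=3,interpolation=cv2.INTER_CUBIC))
E
python3 go.py 620 262 64 101.5
```

```text
time: 7.15
tool_pos: [489.5, 252.1, 66.3]
orientation: [1.986, 2.432, 0.006]
ft_force: [-0.3, -0.2, -0.4]
finger_gap: 0.5
finger_force: 0.0
0 43.5 256.95872361389434 225.03797349700088
0 -43.5 378.54802667145566 224.8349511574357
15 43.5 252.39491025165816 232.53891783626938
15 -43.5 383.3384972418921 232.3171715569655
30 43.5 247.07131537147222 241.28979971221824
30 -43.5 388.926088698763 241.04560589522717
45 43.5 240.78135303449483 251.63083434570476
45 -43.5 395.5274129142926 251.35926161767688
t 7.15 tcp [489.5 252.1  66.3] head 101.5 tilt 0.23 | shift [-0.0164  0.1299  0.0028] dist 0.131 twist 0.0 q7 -0.55 q1 0.08 gap 0.5 F [-0.3 -0.2 -0.4]
```

View pics/tips.png

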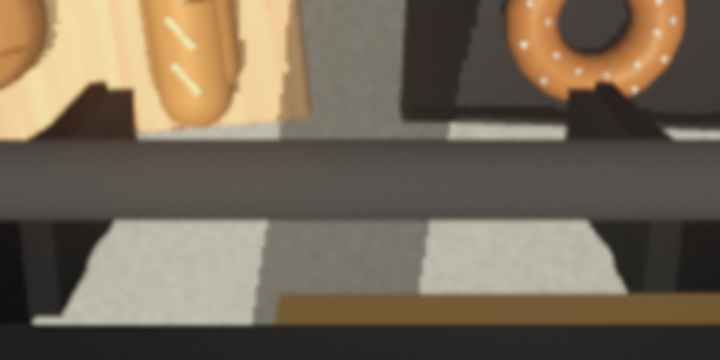

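Two checks agree: the tips' inner edges are 145 px apart in w1, against 122 px expected at the TCP. The tips therefore sit about 32 mm short of the reported TCP. I'll touch the bare table to pin this down.

```bash
python3 go.py 415 130 64 101.5; python3 -m creep '0 0 -0.02 0;-0.033 -0.028 0 0;-0.033 -0.028 0 0;-0.033 -0.028 0 0;-0.005 -0.01 0 0;0 0 0 0;0 0 0 0'; python3 go.py 415 130 -15 101.5
```

```text
t 7.15 tcp [489.5 252.1  66.3] head 101.5 tilt 0.23 | shift [-0.1048 -0.0973  0.0019] dist 0.143 twist 0.0 q7 -0.55 q1 0.08 gap 0.5 F [-0.3 -0.2 -0.4]
time: 7.85
tool_pos: [417.0, 131.1, 83.9]
orientation: [1.987, 2.433, 0.001]
ft_force: [0.4, 1.0, -0.5]
finger_gap: 0.1
finger_force: 0.0
t 7.85 tcp [417.  131.1  83.9] head 101.5 tilt 0.04 | shift [-0.0006 -0.0023  0.0989] dist 0.099 twist 0.0 q7 -0.22 q1 0.33 gap 0.1 F [ 0.4  1.  -0.5]
```

```bash
python3 -m creep '0 0 0.03 0;0 0 0.03 0;0 0 0.025 0;0 0 0.005 0;0 0 0 0;0 0 0 0'|egrep 'pos|ft'; python3 -m creep '0 0 0.003 0;0 0 0.003 0;0 0 0.002 0;0 0 0 0'|egrep 'pos|ft'; python3 -m creep '0 0 0.002 0;0 0 0.002 0;0 0 0 0;0 0 0 0'|egrep 'pos|ft'
```

```text
tool_pos: [417.5, 131.5, -5.1]
ft_force: [0.2, 0.8, -0.8]
tool_pos: [416.5, 130.4, -14.1]
ft_force: [-0.7, -0.6, -0.0]
tool_pos: [416.5, 130.5, -18.1]
ft_force: [-0.0, 0.4, -0.0]
```

```bash
python3 snap.py scene s5
python3 - <<'E'
import cv2
c=cv2.imread("pics/s5.png")[100:250,290:490]; cv2.imwrite("pics/s5c.png",cv2.resize(c,None,fx=4,fy=4,interpolation=cv2.INTER_CUBIC))
E
```

```text
(no output)
```

View pics/s5c.png

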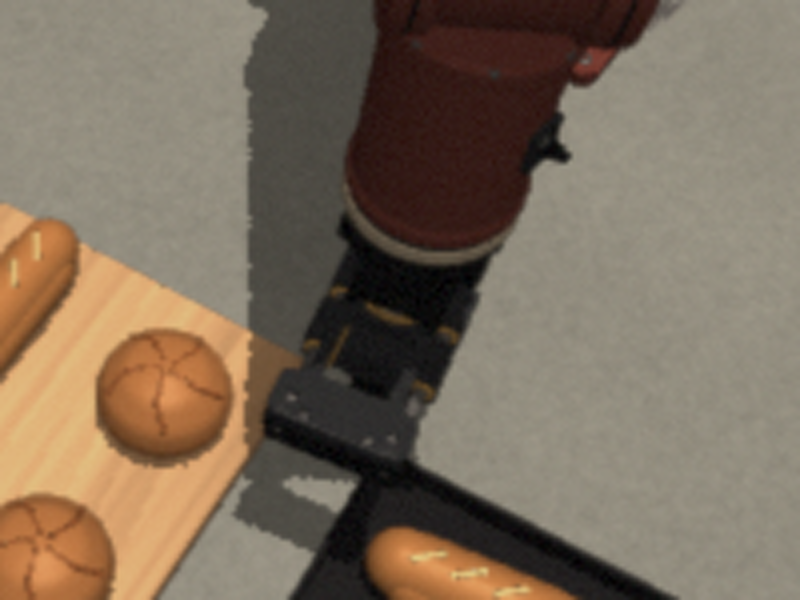

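At reported z = -18 there is still no contact, and the picture shows the hand clear of the table with its shadow detached. So the TCP really is offset. I'll go on in small steps.

```bash
python3 -m creep '0 0 0.002 0;0 0 0.002 0;0 0 0 0'|egrep 'pos|ft'; python3 -m creep '0 0 0.002 0;0 0 0.001 0;0 0 0 0'|egrep 'pos|ft';python3 -m creep '0 0 0.002 0;0 0 0 0'|egrep 'pos|ft'
```

```text
tool_pos: [416.4, 130.4, -22.3]
ft_force: [-0.5, -0.0, 0.3]
tool_pos: [416.5, 130.5, -25.2]
ft_force: [0.3, 0.6, 0.2]
tool_pos: [416.5, 130.4, -27.2]
ft_force: [-0.1, -0.6, 0.9]
```

```bash
python3 -m creep '0 0 0.0015 0;0 0 0 0'|egrep 'pos|ft'; python3 -m creep '0 0 0.0015 0;0 0 0 0'|egrep 'pos|ft';python3 -m creep '0 0 0.0015 0;0 0 0 0'|egrep 'pos|ft'
```

```text
tool_pos: [416.5, 130.4, -28.7]
ft_force: [-0.3, -0.4, 0.2]
tool_pos: [416.5, 130.5, -30.2]
ft_force: [-0.1, 0.1, -0.2]
tool_pos: [416.7, 130.5, -30.7]
ft_force: [-7.0, -2.1, 17.9]
```

The table contact comes at reported z = -30.4, so tip z = reported z + 30.4. From here on I use reported z = -22 in the trays and -8 on the board. Back to the roll.

```bash
python3 -m creep '0 0 -0.03 0;0 0 -0.05 0;0 0 -0.05 0;0.035 0.03 0 0;0.035 0.03 0 0;0.03 0.031 0 0;0 0 0 0;0 0 0 0' 0.31 20|egrep 'time|pos|gap'; python3 go.py 489 250 -22 101.5; python3 snap.py wrist w6
python3 - <<'E'
from w import *
f=pickle.load(open("w6.pkl","rb")); hsv=cv2.cvtColor(cv2.GaussianBlur(f["color"],(3,3),0),cv2.COLOR_BGR2HSV); h,s,v=cv2.split(hsv)
m=((h<22)&(s>80)&(v>60)).astype(np.uint8); m[225:]=0
for c,ar,ct in blobs(f,m,600,20000): print(cv2.boundingRect(ct),"z19",*rod(ct,f,19))
E
```

```text
time: 11.5
tool_pos: [485.3, 247.5, 97.7]
finger_gap: 55.6
t 11.50 tcp [485.3 247.5  97.7] head 101.6 tilt 0.12 | shift [0.0016 0.0043 0.1197] dist 0.120 twist 0.1 q7 -0.53 q1 0.16 gap 55.6 F [-0.8 -0.5 -0.5]
(294, 130, 51, 95) z19 [485.7 266. ] [48.99764633178711, 92.31636810302734] 101.10738
```

```bash
python3 -m creep '0.001 0.004 0.03 0;0 0 0.03 0;0 0 0.03 0;0 0 0.02 0;0 0 0.005 0;0 0 0.004 0;0 0 0 0;0 0 0 0' |egrep 'pos|ft|gap'; python3 go.py 489 250 -22 101.5
```

```text
tool_pos: [490.3, 248.5, -19.3]
ft_force: [0.5, 0.4, -0.0]
finger_gap: 60.2
t 12.35 tcp [490.3 248.5 -19.3] head 101.5 tilt 0.10 | shift [ 0.0017 -0.001   0.0027] dist 0.003 twist -0.0 q7 -0.65 q1 0.08 gap 60.2 F [ 0.5  0.4 -0. ]
```

```bash
python3 -m creep '0 -0.001 0.003 0;0 0 0 0;0 0 0 0' |egrep 'pos|ft'; python3 -m creep '0 0 0 0;0 0 0 0;0 0 0 0;0 0 0 0;0 0 0 0' 1 15|egrep 'pos|ft|gap|finger'; python3 -m creep '0 0 -0.002 0;0 0 -0.004 0;0 0 -0.006 0;0 0 0 0;0 0 0 0'|egrep 'pos|ft|gap|finger'
```

```text
tool_pos: [488.6, 248.2, -23.3]
ft_force: [-0.1, 1.0, 0.4]
tool_pos: [488.5, 248.2, -23.5]
ft_force: [-0.9, 0.1, 1.2]
finger_gap: 45.5
finger_force: 15.0
tool_pos: [488.8, 248.2, -11.2]
ft_force: [1.3, 0.0, -1.1]
finger_gap: 45.6
finger_force: 15.0
```

```bash
python3 -m creep '0 0 -0.02 0;0 0 -0.02 0;0 0 0 6.2;0 0 0 0;0 0 0 0' |egrep 'gap|force'; python3 go.py 619.5 261.6 28 95.3
```

```text
ft_force: [-0.4, 0.7, -1.9]
finger_gap: 45.7
finger_force: 15.0
t 14.15 tcp [488.3 247.9  28.1] head 95.5 tilt 0.04 | shift [0.0011 0.1319 0.    ] dist 0.132 twist 0.2 q7 -0.70 q1 0.10 gap 45.7 F [-0.4  0.7 -1.9]
```

```bash
python3 -m creep '0 0.03 0 0;0 0.035 0 0;0 0.035 0 0;0 0.025 0 0;0.001 0.007 0 0;0 0 0 0;0 0 0 0;0 0 0 0' |egrep 'gap|pos'; python3 go.py 619.5 261.6 -22.5 95.3;  python3 snap.py top t1
```

```text
tool_pos: [618.7, 261.6, 28.4]
finger_gap: 45.6
t 14.95 tcp [618.7 261.6  28.4] head 95.4 tilt 0.04 | shift [-0.0001  0.0009  0.0509] dist 0.051 twist 0.1 q7 -0.65 q1 0.03 gap 45.6 F [-0.7  0.4 -1.3]
```

```bash
python3 -m creep '0 0 0.02 0;0 0 0.015 0;0 0 0.006 0;0 0 0.003 0;0 0 0.003 0;0 0 0 0;0 0 0 0' |egrep 'ft|pos'; python3 -m creep '0 0 0.0015 0;0 0 0.0015 0;0 0 0 0;0 0 0 0' |egrep 'ft|pos'; python3 go.py 619.5 261.6 -22.5 95.3
```

```text
tool_pos: [620.2, 261.6, -18.0]
ft_force: [0.1, -0.1, -0.7]
tool_pos: [619.9, 261.3, -21.5]
ft_force: [-0.8, -0.1, -0.8]
t 16.10 tcp [619.9 261.3 -21.5] head 95.3 tilt 0.00 | shift [ 0.0003 -0.0004  0.001 ] dist 0.001 twist 0.0 q7 -0.67 q1 0.01 gap 45.3 F [-0.8 -0.1 -0.8]
```

```bash
python3 -m creep '0 0 0.001 0;0 0 0.0007 0;0 0 0 0;0 0 0 0' |egrep 'ft|pos'; python3 -m creep '0 0 0 0;0 0 0 0;0 0 0 0;0 0 0 0' 0.31|egrep 'ft|gap';  python3 -m creep '0 0 -0.02 0;0 0 -0.04 0;0 0 -0.04 0;0 0 -0.03 0;0 0 0 0;0 0 0 0' |egrep 'ft|pos'; python3 go.py 506.5 -66.5 100 5
```

```text
tool_pos: [619.9, 261.4, -23.3]
ft_force: [-1.0, -0.9, -0.3]
ft_force: [0.3, 0.1, 0.0]
finger_gap: 59.3
tool_pos: [620.3, 261.5, 107.3]
ft_force: [-0.2, 0.1, -0.8]
t 17.50 tcp [620.3 261.5 107.3] head 95.3 tilt 0.08 | shift [-0.3161 -0.1436  0.0071] dist 0.347 twist -89.7 q7 -0.61 q1 0.04 gap 60.4 F [-0.2  0.1 -0.8]
```

```bash
python3 -m creep '-0.038 -0.0175 0 0;-0.04 -0.018 0 0;-0.04 -0.018 0 0;-0.04 -0.018 0 0;-0.04 -0.018 0 0;-0.04 -0.018 0 0;-0.04 -0.018 0 0;-0.038 -0.018 0 0' |egrep 'time|pos'; python3 -m creep '0 0 0 8.5;0 0 0 8.5;0 0 0 8.5;0 0 0 8.5;0 0 0 8.5;0 0 0 8.5;0 0 0 8.5;0 0 0 8.5' 0.31|egrep 'time|pos';python3 -m creep '0 0 0 8.5;0 0 0 8.5;0 0 0 5.3;0 0 0 0;0 0 0 0'|egrep 'time|pos'; python3 go.py 506.5 -67 -8 5;python3 snap.py wrist w7
python3 - <<'E'
from w import *
f=pickle.load(open("w7.pkl","rb")); hsv=cv2.cvtColor(cv2.GaussianBlur(f["color"],(3,3),0),cv2.COLOR_BGR2HSV); h,s,v=cv2.split(hsv)
m=((h<19)&(s>118)&(v>60)).astype(np.uint8); m[225:]=0;m=cv2.morphologyEx(m,cv2.MORPH_OPEN,np.ones((3,3),np.uint8))
for c,ar,ct in blobs(f,m,600,20000): print(cv2.boundingRect(ct),"z33",*rod(ct,f,33))
E
```

```text
time: 18.3
tool_pos: [504.3, -68.5, 105.3]
time: 19.1
tool_pos: [505.1, -66.6, 105.2]
time: 19.6
tool_pos: [505.5, -66.5, 105.8]
t 19.60 tcp [505.5 -66.5 105.8] head 5.2 tilt 0.10 | shift [0.0011 0.0007 0.1138] dist 0.114 twist 0.2 q7 -1.51 q1 0.53 gap 59.7 F [ 0.8 -0.1 -0.6]
(269, 0, 105, 115) z33 [629.9 -58.4] [89.74632263183594, 89.81413269042969] 51.869186
(141, 2, 98, 103) z33 [623.1  54.1] [77.77265167236328, 83.75847625732422] 51.222256
(0, 10, 42, 58) z33 [619.1 198.3] [34.513248443603516, 45.89787292480469] 170.4406
(294, 131, 50, 94) z33 [525.6 -65.9] [47.29574203491211, 89.12236022949219] 5.1910863
(161, 158, 86, 67) z33 [504.2  42.2] [65.07561492919922, 81.88522338867188] 87.82356
(472, 183, 90, 42) z33 [ 520. -263.] [39.32133102416992, 88.59192657470703] 88.87397
```

View pics/w7.png

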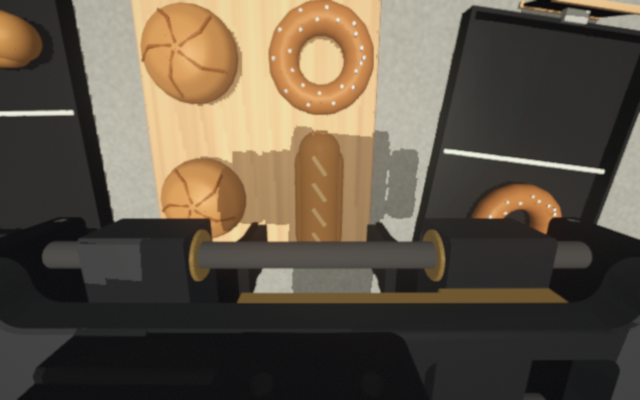

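The fresh roll is in line between the fingers, at columns 294-344. The nearest round roll ends at column 247, clear of the left finger. Descend.

```bash
python3 -m creep '0.001 0.001 0.03 0;0 0 0.03 0;0 0 0.03 0;0 0 0.014 0;0 0 0.007 0;0 0 0.003 0;0 0 0 0;0 0 0 0' |egrep 'pos|ft'; python3 -m creep '0 0 0 0;0 0 0 0;0 0 0 0;0 0 0 0;0 0 0 0' 1 15|egrep 'pos|ft|gap|finger'
```

```text
tool_pos: [508.2, -67.5, -6.2]
ft_force: [-0.2, 0.5, -1.1]
tool_pos: [507.6, -67.5, -6.8]
ft_force: [-1.1, -1.2, 6.2]
finger_gap: 45.8
finger_force: 15.0
```

```bash
python3 -m creep '0 0 -0.002 0;0 0 -0.004 0;0 0 -0.006 0;0 0 0 0;0 0 0 0'|egrep 'pos|ft|gap|finger'; python3 -m creep '0 0 -0.03 0;0 0 -0.03 0;0 0 -0.02 0;0 0 0 0'|egrep 'pos|ft|gap|finger'; python3 go.py 496.3 251 80 95.3
```

```text
tool_pos: [507.4, -67.5, 5.0]
ft_force: [-0.1, -0.0, -0.6]
finger_gap: 45.5
finger_force: 15.0
tool_pos: [509.3, -67.6, 87.4]
ft_force: [0.8, -0.5, -1.0]
finger_gap: 45.4
finger_force: 15.0
t 21.85 tcp [509.3 -67.6  87.4] head 5.0 tilt 0.27 | shift [ 0.0148 -0.3185  0.007 ] dist 0.319 twist 89.7 q7 -1.52 q1 0.53 gap 45.4 F [ 0.8 -0.5 -1. ]
```

```bash
python3 -m creep '0.002 -0.03 0 0;0.002 -0.042 0 0;0.002 -0.045 0 0;0.002 -0.045 0 0;0.002 -0.045 0 0;0.002 -0.045 0 0;0.002 -0.04 0 0;0.001 -0.027 0 0' |egrep 'time|pos|gap'; python3 -m creep '0 0 0 -5;0 0 0 -8;0 0 0 -8.5;0 0 0 -8.5;0 0 0 -8.5;0 0 0 -8.5;0 0 0 -8.5;0 0 0 -8.5' |egrep 'time|pos|gap';python3 -m creep '0 0 0 -8.5;0 0 0 -8.5;0 0 0 -6.5;0 0 0 -2.8;0 0 0 0;0 0 0 0'|egrep 'time|pos|gap'; python3 go.py 496.3 252.5 -22.5 95.3
```

```text
time: 22.65
tool_pos: [493.0, 254.8, 83.7]
finger_gap: 45.6
time: 23.45
tool_pos: [493.8, 251.4, 83.5]
finger_gap: 45.5
time: 24.05
tool_pos: [494.1, 251.5, 84.0]
finger_gap: 45.3
t 24.05 tcp [494.1 251.5  84. ] head 95.2 tilt 0.06 | shift [0.0008 0.0024 0.1065] dist 0.107 twist -0.1 q7 -0.74 q1 0.27 gap 45.3 F [ 0.1  0.4 -0.1]
```

```bash
python3 -m creep '0.001 0.0025 0.03 0;0 0 0.03 0;0 0 0.025 0;0 0 0.01 0;0 0 0.004 0;0 0 0.003 0;0 0 0 0;0 0 0 0' |egrep 'pos|ft'; python3 go.py 496.3 252.5 -20.5 95.3
```

```text
tool_pos: [497.5, 253.2, -16.3]
ft_force: [-0.2, -0.6, -0.4]
t 24.85 tcp [497.5 253.2 -16.3] head 95.3 tilt 0.08 | shift [-0.0006 -0.0012  0.0042] dist 0.004 twist -0.0 q7 -0.83 q1 0.19 gap 45.5 F [-0.2 -0.6 -0.4]
```

```bash
python3 -m creep '0 0 0.002 0;0 0 0.001 0;0 0 0 0;0 0 0 0' |egrep 'ft|pos'; python3 -m creep '0 0 0.0007 0;0 0 0 0;0 0 0 0' |egrep 'ft|pos'; python3 -m creep '0 0 0 0;0 0 0 0;0 0 0 0;0 0 0 0' 0.31|egrep 'ft|gap';  python3 -m creep '0 0 -0.02 0;0 0 -0.04 0;0 0 -0.04 0;0 0 -0.04 0;0 0 0 0;0 0 0 0' |egrep 'ft|pos'; python3 snap.py top t2; python3 go.py 493 -240 110 0
python3 - <<'E'
from m import *
f=pickle.load(open("t2.pkl","rb")); b=masks(f)[0]
for c,ar,ct in blobs(f,b,250,3000):
    if 130<c[0]<480 and 90<c[1]<320: print(c,ar,"z19",*rod(ct,f,19))
E
```

```text
tool_pos: [496.8, 252.9, -20.2]
ft_force: [0.2, 0.7, -1.5]
tool_pos: [496.9, 253.0, -20.8]
ft_force: [0.0, -0.1, 2.0]
ft_force: [1.1, -1.2, 1.5]
finger_gap: 59.5
tool_pos: [497.4, 252.9, 119.7]
ft_force: [0.1, -0.7, -1.1]
t 26.60 tcp [496.7 252.5 118.6] head 95.3 tilt 0.03 | shift [-0.49   -0.0491  0.0088] dist 0.493 twist -84.7 q7 -0.71 q1 0.29 gap 60.1 F [ 0.4 -0.1 -0.8]Traceback (most recent call last):
  File "<stdin>", line 4, in <module>
NameError: name 'rod' is not defined
```

```bash
python3 -m creep '-0.045 -0.0045 0 0;-0.045 -0.0045 0 0;-0.045 -0.0045 0 0;-0.045 -0.0045 0 0;-0.045 -0.0045 0 0;-0.045 -0.0045 0 0;-0.045 -0.0045 0 0;-0.045 -0.0045 0 0' 0.54|egrep 'time|pos'; python3 -m creep '-0.045 -0.0045 0 0;-0.045 -0.0045 0 0;-0.04 -0.004 0 0;0 0 0 8.5;0 0 0 8.5;0 0 0 8.5;0 0 0 8.5;0 0 0 8.5' |egrep 'time|pos';python3 -m creep '0 0 0 8.5;0 0 0 8.5;0 0 0 8.5;0 0 0 8.5;0 0 0 8.5;0 0 0 8.5;0 0 0 1.8;0 0 0 0'|egrep 'time|pos|gap'; python3 -m creep '0 0 0 0' >/dev/null; python3 go.py 492 -242 -22 0;python3 snap.py wrist w8
python3 - <<'E'
from w import *
f=pickle.load(open("t2.pkl","rb")); b=masks(f)[0]
for c,ar,ct in blobs(f,b,250,3000):
    if 130<c[0]<480 and 90<c[1]<320: print(c,ar,"z19",*rod(ct,f,19))
E
```

```text
time: 27.4
tool_pos: [492.9, -110.8, 117.7]
time: 28.2
tool_pos: [492.2, -239.2, 117.2]
time: 29.0
tool_pos: [492.4, -239.2, 117.4]
finger_gap: 40.4
t 29.10 tcp [ 492.7 -239.2  117.9] head 0.1 tilt 0.11 | shift [-0.0005  0.0029  0.1399] dist 0.140 twist 0.1 q7 -1.31 q1 0.88 gap 40.2 F [-0.3  0.7  0.2]
[346.5 158.4] 818 z19 [631.8 -57.4] [89.77188110351562, 91.07363891601562] 179.99913
[301.  160.4] 794 z19 [624.1  54.6] [74.73204803466797, 78.28897857666016] 0.7203425
[226.5 160.1] 496 z19 [623.3 239.7] [45.81150436401367, 80.70130920410156] 92.293816
[304.7 211.3] 817 z19 [497.  44.] [76.26427459716797, 76.3773193359375] 0.6907171
[433.2 215.3] 849 z19 [ 492. -274.] [89.22291564941406, 90.5674057006836] 90.42714
[229.4 209.1] 505 z19 [500.1 228.2] [45.72534942626953, 80.18783569335938] 95.4675
```

View pics/w8.png

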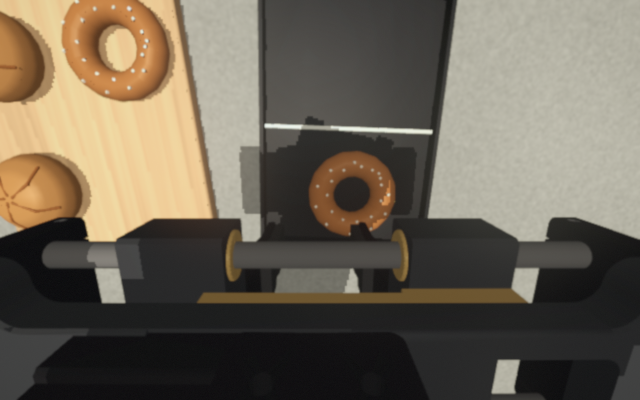

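The ring's outline spans (309-396, 151-236) with its hole at (352,194). It lies to the right of the tool axis, as planned for pinching the +y side.

Run:
```python
from w import *
f=pickle.load(open("w8.pkl","rb")); h,s,v=cv2.split(cv2.cvtColor(cv2.GaussianBlur(f["color"],(3,3),0),cv2.COLOR_BGR2HSV))
m=((h<22)&(s>75)&(v>50)).astype(np.uint8); m[:,:290]=0; m[:,420:]=0; m[:140]=0; m[222:]=0
c,ar,ct=max(blobs(f,m,600,20000),key=lambda b:b[1])
p=np.array([onz(f,*q[0],17)[:2] for q in ct if q[0][1]<219],np.float32); print(cv2.minEnclosingCircle(p), cv2.fitEllipse(p))
hole=[(c,ar,ct) for c,ar,ct in blobs(f,(m[160:222,330:375]==0),150,3000)]
print([(onz(f,c[0]+330,c[1]+160,17),ar) for c,ar,ct in hole])
```

```text
((491.3704528808594, -275.8387145996094), 47.34845733642578) ((491.2398681640625, -275.67657470703125), (92.73614501953125, 93.67534637451172), 124.39998626708984)
[(array([ 492.1, -275.4,   17. ]), np.int32(881))]
```

```bash
python3 -m creep '-0.001 0.003 0.03 0;0 0 0.035 0;0 0 0.03 0;0 0 0.02 0;0 0 0 0;0 0 0 0' |egrep 'pos|ft'; python3 go.py 491.7 -242.3 -22 0
```

```text
tool_pos: [492.4, -242.4, 4.3]
ft_force: [0.9, -0.1, 1.2]
t 29.75 tcp [ 492.4 -242.4    4.3] head 0.0 tilt 0.04 | shift [-0.0007 -0.0001  0.0263] dist 0.026 twist 0.0 q7 -1.38 q1 0.84 gap 39.8 F [ 0.9 -0.1  1.2]
```

```bash
python3 -m creep '-0.001 0 0.01 0;0 0 0.008 0;0 0 0.005 0;0 0 0.003 0;0 0 0 0;0 0 0 0' |egrep 'pos|ft'; python3 -m creep '0 0 0 0;0 0 0 0;0 0 0 0;0 0 0 0' 1 15|egrep 'pos|ft|gap|finger'; python3 -m creep '0 0 -0.002 0;0 0 -0.004 0;0 0 -0.004 0;0 0 0 0;0 0 0 0'|egrep 'pos|ft|gap|finger'
```

```text
tool_pos: [491.5, -242.5, -21.8]
ft_force: [0.3, -0.0, -0.2]
tool_pos: [491.5, -242.6, -21.7]
ft_force: [0.1, 0.5, 1.1]
finger_gap: 27.3
finger_force: 13.9
tool_pos: [491.5, -242.6, -11.8]
ft_force: [-0.2, 0.5, -0.8]
finger_gap: 27.3
finger_force: 13.9
```

```bash
python3 -m creep '0 0 -0.015 0;0 0 -0.015 0;0 0 0 0;0.025 0 0 0;0.035 0 0 0;0.035 0 0 0;0.025 0 0 0;0.009 -0.0015 0 0' |egrep 'pos|gap|finger'; python3 -m creep '0 0 0 0;0 0 0 0'|egrep 'pos|gap|finger'; python3 go.py 621 -240.9 -21.5 0; python3 snap.py wrist w9
```

```text
tool_pos: [622.6, -240.4, 18.1]
finger_gap: 27.3
finger_force: 13.9
tool_pos: [619.2, -241.1, 17.8]
finger_gap: 27.3
finger_force: 13.9
t 32.25 tcp [ 619.2 -241.1   17.8] head 0.0 tilt 0.07 | shift [ 0.0018 -0.0002  0.0393] dist 0.039 twist 0.0 q7 -1.48 q1 0.69 gap 27.3 F [ 0.   0.  -0.2]
```

View pics/w9.png

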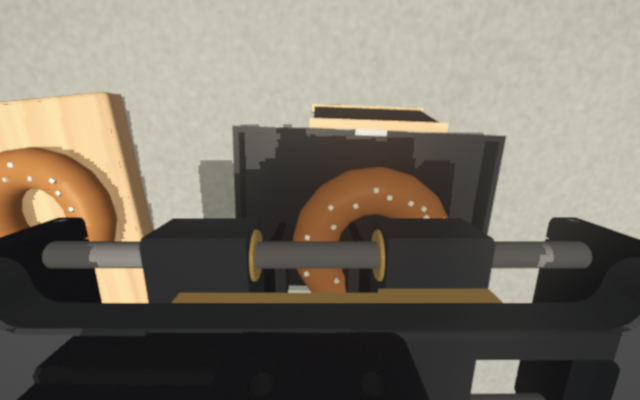

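The ring (columns 297-448) hangs level in the grip over the front bay, with the sign clear behind it at rows 105-130. Lower and release.

```bash
python3 -m creep '0.001 0 0.015 0;0 0 0.012 0;0 0 0.005 0;0 0 0.003 0;0 0 0 0;0 0 0 0' |egrep 'pos|ft'; python3 -m creep '0 0 0.002 0;0 0 0.001 0;0 0 0 0;0 0 0 0' |egrep 'pos|ft'; python3 go.py 621 -240.9 -21.5 0
```

```text
tool_pos: [621.6, -241.0, -16.7]
ft_force: [0.5, -0.7, -0.9]
tool_pos: [621.4, -241.1, -19.9]
ft_force: [-0.2, -1.0, -1.4]
t 33.30 tcp [ 621.4 -241.1  -19.9] head 0.0 tilt 0.00 | shift [-0.0004 -0.0002  0.0016] dist 0.002 twist 0.0 q7 -1.50 q1 0.68 gap 27.4 F [-0.2 -1.  -1.4]
```

```bash
python3 -m creep '0 0 0.0013 0;0 0 0 0;0 0 0 0' |egrep 'pos|ft'; python3 -m creep '0 0 0 0;0 0 0 0;0 0 0 0;0 0 0 0' 0.54|egrep 'ft|gap';  python3 -m creep '0 0 -0.015 0;0 0 -0.04 0;0 0 -0.045 0;0 0 -0.035 0;0 0 0 0;0 0 0 0' |egrep 'ft|pos'; python3 go.py 630 -91.4 115 0
```

```text
tool_pos: [621.3, -241.0, -21.3]
ft_force: [-0.3, 0.1, 0.1]
ft_force: [0.0, 0.0, 0.3]
finger_gap: 39.2
tool_pos: [622.0, -241.2, 115.7]
ft_force: [-0.3, 0.4, -1.1]
t 34.60 tcp [ 622.  -241.2  115.7] head 0.0 tilt 0.15 | shift [ 0.008  -0.1498  0.0005] dist 0.150 twist 0.0 q7 -1.44 q1 0.71 gap 40.1 F [-0.3  0.4 -1.1]
```

```bash
python3 -m creep '0.002 -0.03 0 0;0.002 -0.04 0 0;0.002 -0.04 0 0;0.002 -0.03 0 0;0 -0.01 0 0;0 0 0 0;0 0 0 0;0 0 0 0' |egrep 'pos|gap'; python3 snap.py wrist w10; python3 go.py 630 -91.4 -8 0
python3 - <<'E'
from w import *
f=pickle.load(open("w10.pkl","rb")); h,s,v=cv2.split(cv2.cvtColor(cv2.GaussianBlur(f["color"],(3,3),0),cv2.COLOR_BGR2HSV))
m=((h<19)&(s>118)&(v>50)).astype(np.uint8); m[222:]=0; m=cv2.morphologyEx(m,cv2.MORPH_OPEN,np.ones((3,3),np.uint8))
for c,ar,ct in blobs(f,m,900,20000):
    p=np.array([onz(f,*q[0],31)[:2] for q in ct if q[0][1]<219],np.float32); print(c,ar,cv2.boundingRect(ct),cv2.minEnclosingCircle(p))
E
```

```text
tool_pos: [629.0, -93.5, 113.2]
finger_gap: 39.9
t 35.45 tcp [629.1 -93.2 113.4] head -0.2 tilt 0.05 | shift [ 0.001  -0.0019  0.1214] dist 0.121 twist -0.2 q7 -1.68 q1 0.54 gap 39.8 F [ 0.3 -1.4  0.2]
[281.5 187.6] 4224 (236, 151, 93, 71) ((629.6260986328125, -57.891197204589844), 46.492034912109375)
[488.9 189.7] 3886 (442, 156, 93, 66) ((626.5751953125, -264.4939880371094), 46.50364685058594)
[168.4 195.9] 3827 (127, 166, 85, 56) ((621.9910888671875, 55.75624465942383), 43.322593688964844)
[ 18.9 199.5] 1626 (0, 178, 45, 44) ((623.9297485351562, 206.35043334960938), 28.659503936767578)
```

View pics/w10.png

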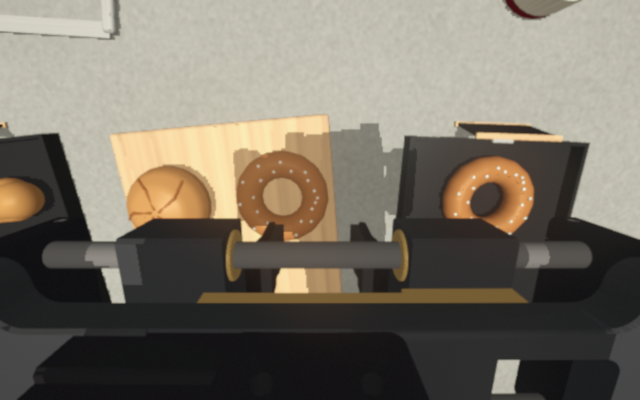

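The fresh ring is at columns 236-328, left of the tool axis as planned. The left-over ring lies in the front bay at (489,190). Descend onto the -y side of the bar.

```bash
python3 -m creep '0.001 -0.002 0.03 0;0 0 0.035 0;0 0 0.025 0;0 0 0.01 0;0 0 0 0;0 0 0 0' |egrep 'pos|ft'; python3 -m creep '-0.0005 0 0.008 0;0 0 0.007 0;0 0 0.004 0;0 0 0.002 0;0 0 0 0;0 0 0 0' |egrep 'pos|ft'; python3 go.py 629.8 -91.1 -8 0
```

```text
tool_pos: [631.1, -89.5, 15.0]
ft_force: [-0.7, 0.4, 0.3]
tool_pos: [630.0, -89.0, -7.1]
ft_force: [0.7, -0.4, -0.6]
t 36.65 tcp [630.  -89.   -7.1] head 0.0 tilt 0.01 | shift [-0.0002  0.0021  0.0009] dist 0.002 twist 0.0 q7 -1.74 q1 0.50 gap 39.9 F [ 0.7 -0.4 -0.6]
```

```bash
python3 -m creep '0 0.002 0.001 0;0 0 0 0;0 0 0 0' |egrep 'pos|ft'; python3 -m creep '0 0 0 0;0 0 0 0;0 0 0 0;0 0 0 0' 1 15|egrep 'pos|ft|gap|finger'; python3 -m creep '0 0 -0.002 0;0 0 -0.004 0;0 0 -0.004 0;0 0 0 0;0 0 0 0'|egrep 'pos|ft|gap|finger'; python3 -m creep '0 0 -0.02 0;0 0 -0.03 0;0 0 -0.02 0;0 0 0 0;0 0 0 0'|egrep 'pos|gap|finger'; python3 go.py 497.4 -301.3 70 0
```

```text
tool_pos: [629.9, -91.2, -8.2]
ft_force: [-0.3, 0.5, 0.5]
tool_pos: [629.8, -91.0, -8.2]
ft_force: [-0.3, 0.0, -0.5]
finger_gap: 26.9
finger_force: 16.8
tool_pos: [630.0, -91.1, 2.0]
ft_force: [-1.3, 0.1, -0.6]
finger_gap: 26.5
finger_force: 16.8
tool_pos: [629.8, -91.1, 71.5]
finger_gap: 27.1
finger_force: 16.8
t 38.35 tcp [629.8 -91.1  71.5] head -0.0 tilt 0.02 | shift [-0.1324  0.2102  0.0016] dist 0.248 twist -0.0 q7 -1.70 q1 0.53 gap 27.1 F [-0.2  0.9 -0.7]
```

```bash
python3 -m creep '-0.015 0.023 0 0;-0.022 0.036 0 0;-0.023 0.037 0 0;-0.023 0.037 0 0;-0.023 0.037 0 0;-0.018 0.028 0 0;-0.008 0.012 0 0;0 0 0 0' |egrep 'pos|gap'; python3 -m creep '0 0 0 0;0 0 0 0'|egrep 'pos|gap'; python3 snap.py wrist w11;python3 go.py 497.4 -301.3 -22 0
python3 - <<'E'
from w import *
f=pickle.load(open("w11.pkl","rb"))
g=cv2.cvtColor(f["color"],cv2.COLOR_BGR2GRAY); hat=cv2.morphologyEx(g,cv2.MORPH_TOPHAT,np.ones((11,1),np.uint8)); m=hat>60; m[230:]=0
for c,ar,ct in blobs(f,m,60,3000):
    if max(cv2.minAreaRect(ct)[1])<60: continue
    p=ct[:,0]; a,b=p[p[:,0].argmin()],p[p[:,0].argmax()]; print(a,b,onz(f,*a,12),onz(f,*b,12))
E
```

```text
tool_pos: [495.7, -302.9, 70.4]
finger_gap: 27.2
tool_pos: [499.0, -298.8, 71.5]
finger_gap: 27.1
t 39.40 tcp [ 499.  -299.    71.6] head 0.2 tilt 0.05 | shift [-0.0016  0.0024  0.0936] dist 0.094 twist 0.2 q7 -1.25 q1 0.91 gap 27.3 F [ 0.4 -0.8 -1.5]
[186 131] [384 142] [ 563.5 -184.8   12. ] [ 554.7 -356.5   12. ]
```

View pics/w11.png

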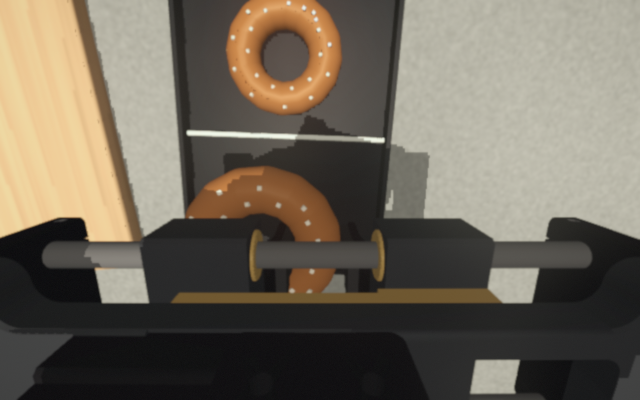

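The ring is held level over the back bay. The left-over ring lies centred in the front bay at (285,57), and the rib midpoint of (559,-271) agrees with the earlier value.

```bash
python3 -m creep '-0.002 0.0015 0.025 0;0 0 0.03 0;0 0 0.02 0;0 0 0.01 0;0 0 0 0;0 0 0 0' |egrep 'pos|ft'; python3 -m creep '0 0 0.003 0;0 0 0.001 0;0 0 0 0;0 0 0 0' |egrep 'pos|ft'; python3 go.py 497.2 -300.5 -22 0
```

```text
tool_pos: [496.8, -302.2, -12.4]
ft_force: [0.4, 0.4, -0.4]
tool_pos: [496.0, -302.7, -16.9]
ft_force: [-0.2, -0.0, -0.3]
t 40.40 tcp [ 496.  -302.7  -16.9] head -0.0 tilt 0.03 | shift [ 0.0012 -0.0022  0.0051] dist 0.006 twist -0.0 q7 -1.30 q1 0.88 gap 26.7 F [-0.2 -0.  -0.3]
```

```bash
python3 -m creep '0.001 -0.002 0.0025 0;0 0 0.0015 0;0 0 0 0;0 0 0 0' |egrep 'pos|ft'; python3 -m creep '0 0 0.0008 0;0 0 0 0;0 0 0 0' |egrep 'pos|ft'; python3 -m creep '0 0 0 0;0 0 0 0;0 0 0 0;0 0 0 0' 0.54|egrep 'ft|gap';  python3 -m creep '0 0 -0.015 0;0 0 -0.04 0;0 0 -0.045 0;0 0 -0.045 0;-0.03 0.04 0 0;-0.03 0.04 0 0;0 0.04 0 0;0 0.04 0 0' |egrep 'ft|pos'; python3 -m creep '0 0.045 0 0;0 0.045 0 0;0 0 0 0;0 0 0 0;0 0 0 0'|egrep 'pos|time'
python3 snap.py top t3
python3 - <<'E'
from w import *
f=pickle.load(open("t3.pkl","rb")); b=masks(f)[0]
for c,ar,ct in blobs(f,b,250,3000):
    if 130<c[0]<480 and 90<c[1]<320: print(c,ar,"z18",*rod(ct,f,18),"z40",rod(ct,f,40)[0])
cv2.imwrite("pics/t3c.png",cv2.resize(f["color"][110:260,160:480],None,fx=2.5,fy=2.5,interpolation=cv2.INTER_CUBIC))
E
```

```text
tool_pos: [496.8, -300.5, -21.3]
ft_force: [0.3, 0.6, -0.2]
tool_pos: [496.9, -300.6, -22.0]
ft_force: [0.4, 0.5, -1.2]
ft_force: [0.3, 0.6, -0.3]
finger_gap: 39.3
tool_pos: [435.8, -462.7, 124.9]
ft_force: [0.8, 0.4, 0.5]
time: 42.8
tool_pos: [437.8, -549.3, 123.7]
[301.  160.5] 799 z18 [624.2  54.7] [74.81349182128906, 78.34290313720703] 0.67392355 z40 [620.3  53.8]
[431.  162.9] 802 z18 [ 622.4 -270.9] [88.4202880859375, 91.32160949707031] 134.84497 z40 [ 618.5 -265.6]
[217.6 160.7] 790 z18 [621.5 264. ] [46.479713439941406, 129.70712280273438] 95.324295 z40 [617.6 259.2]
[430.4 212.4] 822 z18 [ 499.4 -268. ] [87.92420196533203, 89.54281616210938] 179.55904 z40 [ 497.8 -262.7]
[304.6 211.4] 822 z18 [497.1  44. ] [76.33065032958984, 76.44381713867188] 0.69056505 z40 [495.6  43.3]
[220.  210.1] 814 z18 [498.  253.5] [46.62347412109375, 130.6053924560547] 95.55875 z40 [496.5 248.8]
```

View pics/t3c.png

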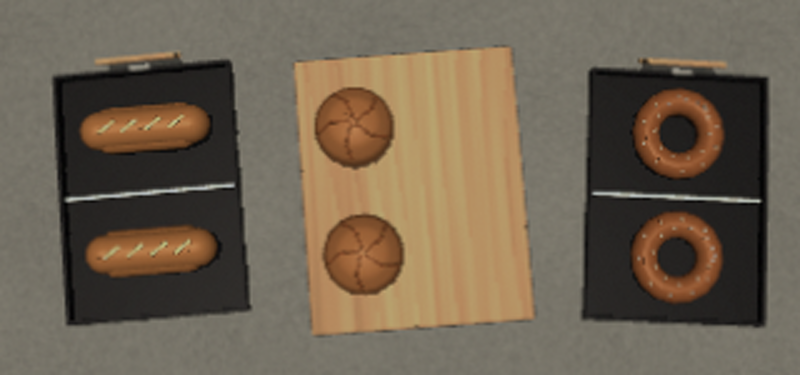

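The top view shows both long rolls crosswise and both rings in mid-bay, within 3 mm of the bay centres. The round rolls have not moved.

```bash
python3 -c "from station import close_job; print(close_job())"
```

```text
the job is handed in; nothing more can be done
None
```

The job is handed in at about 43 s: in both trays the older piece now lies in the front bay and the fresh one behind it, all within about 3 mm of the bay centres in the last top view, and the round rolls have not moved; the first grasp slipped because the fingertips sit 30 mm above the reported TCP, which I measured by touching the table and corrected for.

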